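Sample case up over the edge of the instrument board

TASK

Get the orange-lidded sample case up onto the raised instrument board: lift only its leading end by the handle and rest it over the board's front edge, the rear edge still down on the bench, and let go of it so. Then slide it the rest of the way onto the board until it sits flat and square against the back stop, without ever carrying it in the air, and leave the blue-lidded case where it is.

Things in the scene. Friction and masses are not known exactly. Their poses are not given: they have to be found in the camera images.
- case: Case to move: hard plastic, 120 x 90 x 42 mm (x, y, z), 0.3 to 0.65 kg, smooth black body (slippery, friction about 0.3), orange lid. Origin: centre of its underside; +x to its leading end (faces the board), z up. Leading face at x = +60 mm, rear face at x = -60. Starts flat on the bench, 10 to 60 mm before the board, up to 11 degrees askew.
- case_handle (a point): middle of the orange case's fixed steel handle bar, at (40, 0, 76) mm in the case's frame (near the leading end): round bar 10 mm thick, 60 mm long along the case's y, on a post at each end (y = -30 and +30 mm), 29 mm clear between bar and lid
- case_rear (a point): middle of the orange case's lower rear edge, (-60, 0, 0) mm in its frame; height 0 when down on the bench, 14 mm when up on the board
- board: Fixed grey board, 340 deep (x) x 500 mm wide (y), top 14 mm above the bench, square step in front. Origin: middle of front edge at bench level; +x to the back, z up. Back stop: aluminium bar over the full width, front face at x = 150 mm, 22 mm high above the board; a case home against it has its centre at x = 90, any y. Board clear before the stop; a 60 mm tall controller, dish and lens behind it.
- spare: Bystander, leave alone: same case and handle with a blue lid, on the bench beside the orange one, to its left or right, centres 180 to 265 mm apart. Origin and axes as the orange case.
Not all that is in view belongs to the job. Leave any pink look-alike of the case alone.

How it is judged:
By the outcome, as a careful person would: the job done as asked, in the order asked, and still so for the second after the job is handed in, with the robot touching nothing.
It also fails if it takes over 51 s, if anything falls off the work surface, if the arm or the gripper's body presses on something with over 40 N, if the wrist force passes 120 N, or if a joint passes its speed limit or range.

ROBOT

A 6-joint arm with a two-finger parallel gripper is mounted at the origin on the work surface. World frame = base frame: x ahead of the robot, y to its left, z up, the work surface at z = 0. Lengths are in m, angles in rad, forces in N, time in s.
With the tool pointing down it reaches from about 0.35 to 1 m from the base axis. Payload 7.1 kg.
Tool frame: the origin (TCP) lies on the centre line of the jaws, within the pads' length; the fingertips stand robot.tip_reach ahead of it and the grasp point (between the pads) lies 2 mm behind it (robot.tip_reach is the distance from the TCP to the fingertips, in m); z points along the fingers, y is the line along which they close (so a half turn about z gives the same grasp; the last joint's range is limited). The gripper opens to 85 mm and grips with 20 to 120 N. Pads are 22 mm wide; open, the fingers measure 114 mm over their backs; the gripper's body (76 mm by 85 mm) begins 54 mm behind the grasp point. The pads swing forward as they close: fully open they stand 13 mm farther back than shut.
Start: joints at [-0.019, 0.423, 1.63, -0, 1.089, -0.019], TCP at [0.625, 0, 0.248] pointing down, gripper open.
Joint ranges: [-3, 3], [-0.9, 2.11], [0.09, 2.58], [-1.31, 4.45], [0.11, 2.69], [-2.54, 2.54]. Speed limits (rad/s): [2.39, 2.39, 3.01, 3.14, 3.14, 3.14].

INTERFACE

Orientations are given as [roll, pitch, yaw] about the fixed x, y, z axes, in that order (R = Rz(yaw) Ry(pitch) Rx(roll)).
In Python, from workcell import monitor, optics, workorder, robot gives the robot as it stands.
- The arm moves only by the tool drive_tool, never from a script. Its arguments are lists of equal length, an entry for each row: "dp": the shift along the tool's x, y, z in cm, a list of three; "rotation": the turn, a rotation vector about the tool's x, y, z in rad, a list of three. A call has 1 to 20 rows; each row is the pose to reach, as a shift and turn from the pose commanded when the call began, along the tool's axes at that moment; what a row does not reach only later rows make up. A row lasts 1/10 s, in which the tool goes at most 50 mm and 8.59 degrees, less where a joint would pass 70% of its speed; a pose out of reach is approached as far as the arm can. A call with a gripper value outside its range is refused whole. "grip" is the finger opening in cm, from 0 to 8.54, set as the call begins (left out, the last holds). The fingers move at their own pace and stop on an object; "grip_force" is the grip in N (left out, the last holds). Time passes only in rows, so rows that repeat a pose let the fingers close. It gives the time, the measured TCP pose, the force, the opening and the grip force at its end, in the units of the state.
- monitor.observe(): the state, without advancing time (a new reading comes with each control period).
- optics.snapshot(name): name is "scene" or "side" or "wrist"; returns the picture (420x560x3 uint8, red, green, blue); there is no depth.
- optics.camera_info(name): a dict with "camera_matrix" (3x3 intrinsics, pixels), "eye" and "rotation" of the camera in the world; the wrist camera has in their place "T_tool_cam" (4x4, takes a point from camera to tool coordinates, whose origin is the TCP and whose axes are the flange's). Camera axes: x right, y up, looking along -z (the intrinsics and any distortion apply to the point x, -y, -z); pixel columns grow to the right and rows downward; lengths in m; the calibration is good to about 2 mm. A picture is of the moment at which its call begins: read the wrist's pose just before it. camera_info takes no time and is no camera call.
- workorder.close_job(): hands the job in; it is judged then, once.
Trained networks look in the newest picture that a camera, given by its name, has taken for a name from the list of things; names that differ only in an ending like _2 or _b are one class to them, and where a whole thing is asked for, a point or a joint stands for the part that bears it (a point fixed in the world has none). Each returns a list of dicts, best first, with "p" (0 to 1); they miss things now and then, are a little off and sometimes report something else, mostly with a low value. They report only what shows in the picture. A call takes as long as a camera call. They do not tell look-alikes from the thing itself.
- optics.find_in(camera, label): "bbox" ([left, top, right, bottom] in pixels, round what is visible of it).
The state is a dict: "time_s": time; "joint_pos": joint angles; "qd": joint speeds; "effort": joint torques, N m; "tool_pos": TCP position; "ee_rot": TCP orientation; "contact_force": force on the tool from outside, world axes, zero at the start; "ft_torque": the same for the moment, N m; "grip_width": finger opening in m; "grasp_force": force on a finger pad.
Only numpy, scipy, OpenCV 4.12 (cv2) and the standard library are available. Lean on these libraries where they do the work, as an engineer would, in place of code of your own. Each camera call takes 0.05 s, during which the arm holds its last target. There are 200 camera calls.

## Working session

There is one attempt and no reset: what is moved stays moved. The work goes in short steps, Python scripts to look and compute and a tool call to move; the robot and the scene stay as the last step left them, time stands still between calls to the robot, and variables do not carry over. Pictures are saved under pics/ and viewed, at most 13 in all, crops included, and the job is handed in when it is done.

Besides the shell and the picture viewer there is one more tool, called in YAML: its name, and indented under it one key for each argument. drive_tool: Moves the arm, as the interface text tells. Its arguments: {"type":"object","properties":{"dp":{"type":"array"},"rotation":{"type":"array"},"grip":{"type":"number"},"grip_force":{"type":"number"}},"required":["dp","rotation"]}

```bash
mkdir -p pics; ls; python3 - <<'E'
from workcell import monitor, optics, workorder, robot
import cv2,numpy as np
print(monitor.observe()); print(robot.tip_reach)
ims=[]
for n in("scene","side","wrist"):
    im=optics.snapshot(n); cv2.imwrite(f"pics/{n}0.png",im[:,:,::-1])
    print(n,optics.camera_info(n))
    for l in("case","case_handle","board"):
        print(l,[(d['bbox'],round(d['p'],2)) for d in optics.find_in(n,l)])
    ims.append(im)
a=np.vstack([ims[0]]);cv2.imwrite("pics/a.png",a[:,:,::-1])
E
```

```text
pics
{'time_s': 0.0, 'joint_pos': array([-1.90033507e-02,  4.23873256e-01,  1.63072697e+00, -2.10168484e-05,
        1.08855477e+00, -1.89803921e-02]), 'qd': array([ 0.00172833, -0.00091987, -0.00191616,  0.00028002, -0.0006996 ,
        0.00105305]), 'effort': array([ 6.87376578e-04, -5.57382560e+01, -2.81743366e+01,  7.52266601e-05,
        7.21184188e-03,  1.02962622e-05]), 'tool_pos': array([6.24469107e-01, 2.84258660e-05, 2.47510892e-01]), 'ee_rot': array([-3.14003025e+00, -1.10505341e-05,  1.57078312e+00]), 'contact_force': array([-0.07661061, -0.15957334,  0.38023214]), 'ft_torque': array([ 0.03858832, -0.02002915, -0.03318994]), 'grasp_force': 0.0, 'grip_width': 0.08526053789721551}
0.017
scene {'camera_matrix': array([[435.1538651 ,   0.        , 273.9683749 ],
       [  0.        , 435.1538651 , 209.72908725],
       [  0.        ,   0.        ,   1.        ]]), 'eye': array([ 0.77925541, -0.46073662,  0.6576195 ]), 'rotation': array([0.75127976, 0.00137014, 0.56379856])}
case [([132.7, 215.4, 189.5, 297.8], 0.97), ([199.9, 269.2, 286.9, 344.1], 0.82)]
case_handle [([202.3,
[... 772 characters left out ...]
2,   0.        , 281.50108392],
       [  0.        , 315.46038452, 206.62513978],
       [  0.        ,   0.        ,   1.        ]]), 'T_tool_cam': array([[ 1.08716268e-03,  9.46628968e-01,  3.22323465e-01,
         8.30114288e-02],
       [ 9.99998865e-01, -6.92916477e-04, -1.33786919e-03,
        -1.93687632e-03],
       [-1.04312249e-03,  3.22324553e-01, -9.46628646e-01,
        -1.25704008e-01],
       [ 0.00000000e+00,  0.00000000e+00,  0.00000000e+00,
         1.00000000e+00]])}
case [([0.0, 248.9, 136.8, 342.6], 0.78), ([151.0, 248.8, 264.7, 343.4], 0.76)]
case_handle [([157.2, 247.0, 266.0, 341.0], 0.6), ([0.0, 244.2, 132.7, 342.6], 0.56)]
board [([157.7, 0.0, 551.4, 361.6], 0.67)]
```

View pics/scene0.png

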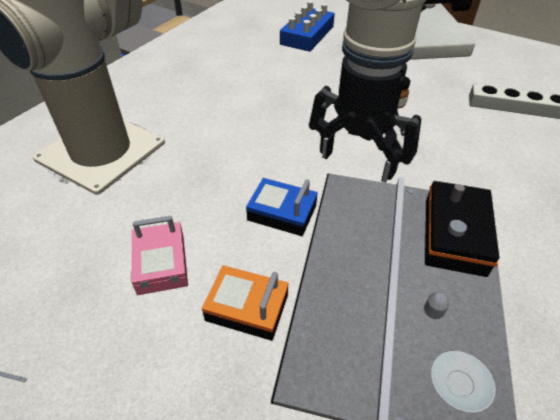

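View pics/wrist0.png

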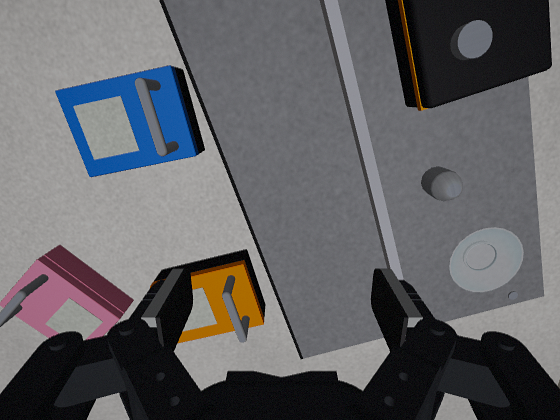

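Scene: the orange case is at about (246,300) px, the blue one at (283,205), and a pink decoy at (158,255). The board front edge runs (328,175)→(276,402). In the wrist view the orange bar runs (229,280)→(243,338), and the front edge runs (163,0)→(301,357).

```bash
cat > h.py <<'E'
from workcell import monitor, optics, workorder, robot
import cv2,numpy as np
from scipy.spatial.transform import Rotation as R
def cam(n,st=None):
    c=optics.camera_info(n);K=c['camera_matrix']
    if n=='wrist':
        st=st or monitor.observe()
        T=np.eye(4);T[:3,:3]=R.from_euler('xyz',st['ee_rot']).as_matrix();T[:3,3]=st['tool_pos']
        T=T@c['T_tool_cam'];return K,T[:3,:3],T[:3,3]
    return K,R.from_euler('xyz',c['rotation']).as_matrix(),np.array(c['eye'])
def bp(C,px,z):
    K,Rm,t=C;px=np.atleast_2d(np.array(px,float))
    d=np.c_[(px[:,0]-K[0,2])/K[0,0],-(px[:,1]-K[1,2])/K[1,1],-np.ones(len(px))]@Rm.T
    return t+d*((z-t[2])/d[:,2])[:,None]
def proj(C,P):
    K,Rm,t=C;q=(np.atleast_2d(P)-t)@Rm
    return np.c_[K[0,2]+K[0,0]*q[:,0]/-q[:,2],K[1,2]+K[1,1]*q[:,1]/q[:,2]]
def mask(im,which):
    h=cv2.cvtColor(im,cv2.COLOR_RGB2HSV);lo,hi={'orange':(8,20),'blue':(105,125)}[which]
    return cv2.inRange(h,(lo,150,90),(hi,255,255))
def lid(im,C,which,box,z=.042):
    m=mask(im,which);k=np.zeros_like(m);a,b,c,d=[int(v) for v in box];k[b:d,a:c]=m[b:d,a:c]
    ys,xs=np.nonzero(k);P=bp(C,np.c_[xs,ys],z)[:,:2]
    return cv2.minAreaRect((P*1000).astype(np.float32))
E
python3 - <<'E'
from h import *
st=monitor.observe()
for n,ob,bb,fe,stp,hb in(("scene",(195,255,295,340),(240,170,325,235),[(328,175),(276,402)],[(401,180),(383,415)],[(275,276),(264,314)]),
  ("wrist",(150,240,270,345),(50,55,205,180),[(163,0),(301,357)],[(323,0),(393,280)],[(229,280),(243,338)])):
    C=cam(n,st);im=cv2.imread(f"pics/{n}0.png")[:,:,::-1].copy()
    print(n,'orange',lid(im,C,'orange',ob),'blue',lid(im,C,'blue',bb))
    F=bp(C,fe,.014);S=bp(C,stp,.036);H=bp(C,hb,.076)
    print('front',F.round(4).tolist(),'stop',S.round(4).tolist(),'bar',H.round(4).tolist())
    for l in(F,S,H):
        d=l[1]-l[0];print(np.degrees(np.arctan2(d[1],d[0])).round(1))
E
```

```text
scene orange ((535.8832397460938, -163.30731201171875), (119.31330871582031, 92.65461730957031), 14.725000381469727) blue ((470.52398681640625, 56.34091567993164), (118.95336151123047, 89.60546112060547), 11.301740646362305)
front [[0.5017, 0.1977, 0.014], [0.6611, -0.2701, 0.014]] stop [[0.6471, 0.2427, 0.036], [0.797, -0.2136, 0.036]] bar [[0.5673, -0.1239, 0.076], [0.5896, -0.1902, 0.076]]
-71.2
-71.8
-71.4
wrist orange ((532.0606689453125, -157.183349609375), (120.19567108154297, 93.69218444824219), 14.865104675292969) blue ((466.4148254394531, 59.028289794921875), (119.07621002197266, 89.06719207763672), 11.296150207519531)
front [[0.5065, 0.1755, 0.014], [0.6518, -0.2682, 0.014]] stop [[0.6617, 0.17, 0.036], [0.7607, -0.1273, 0.036]] bar [[0.5666, -0.1025, 0.076], [0.5789, -0.1799, 0.076]]
-71.9
-71.6
-81.0
```

```bash
python3 -c "
import cv2
a=cv2.imread('pics/scene0.png')[240:360,180:340];cv2.imwrite('pics/c1.png',cv2.resize(a,None,fx=4.8,fy=4.8,interpolation=2))"
```

```text
(no output)
```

View pics/c1.png

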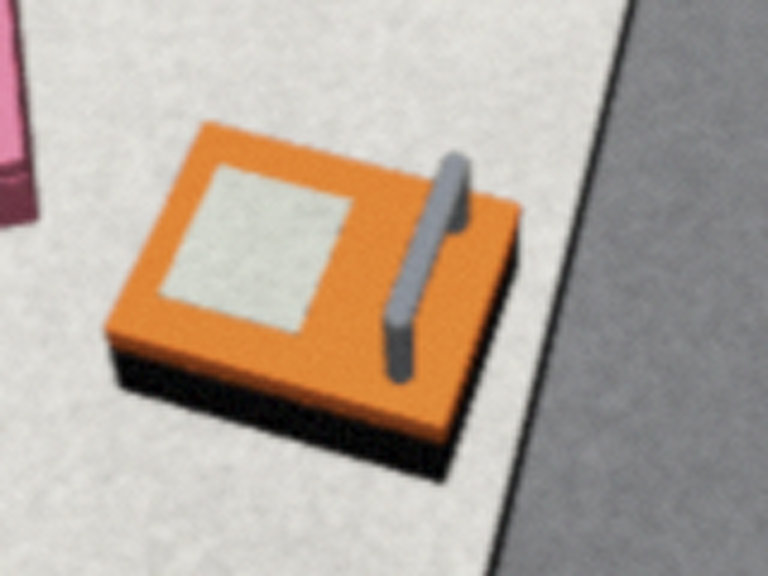

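The crop shows the orange lid corners at about (223,265), (288,283), (272,330) and (202,309) in scene pixels. The bar is near the leading end.

```bash
python3 - <<'E'
from h import *
C=cam('scene')
L=bp(C,[(222.7,265.4),(288.5,282.7),(272.5,331),(202.3,309.2)],.042)[:,:2]
print(L.round(4).tolist(),L.mean(0))
a=lambda d:np.degrees(np.arctan2(d[1],d[0])).round(1)
print(a(L[1]-L[0]),a(L[2]-L[3]),a(L[0]-L[3])-90,a(L[1]-L[2])-90)
print('pink',bp(C,[(135,233),(182,225),(186,275),(135,282),(138,225),(172,220)],.042).round(3).tolist())
st=monitor.observe();im=cv2.imread('pics/scene0.png')[:,:,::-1].copy()
E
```

```text
[[0.4667, -0.1338], [0.5811, -0.1035], [0.6056, -0.1918], [0.4906, -0.2198]] [ 0.53599644 -0.16222275]
14.9 13.6 15.599999999999994 15.5
pink [[0.286, -0.162, 0.042], [0.346, -0.1, 0.042], [0.426, -0.183, 0.042], [0.363, -0.24, 0.042], [0.277, -0.144, 0.042], [0.322, -0.101, 0.042]]
```

drive_tool:
  dp:
    - [-4, -1.4, 0.7]
    - [-8, -2.8, 1.4]
    - [-12, -4.2, 2]
    - [-15, -5.3, 2.5]
    - [-15, -5.3, 2.5]
    - [-15, -5.3, 2.5]
  rotation:
    - [0, 0, -0.07]
    - [0, 0, -0.14]
    - [0, 0, -0.21]
    - [0, 0, -0.262]
    - [0, 0, -0.262]
    - [0, 0, -0.262]

```text
time_s: 1.2
tool_pos: [0.5719, -0.1504, 0.2234]
ee_rot: [3.141, -0.0, 1.83]
contact_force: [0.2, 0.5, 0.5]
grip_width: 0.085
grasp_force: 0.0
```

```bash
python3 - <<'E'
from h import *
st=monitor.observe();im=optics.snapshot('wrist');cv2.imwrite('pics/w1.png',im[:,:,::-1])
C=cam('wrist',st);print(st['tool_pos'],st['ee_rot'],st['time_s'])
print(lid(im,C,'orange',(0,0,560,420)))
c,s=np.cos(.26),np.sin(.26)
print(proj(C,[(.5746,-.152,.076),(.5746-.03*-s*-1,-.152+.03*c,.076),(.5746+.03*s,-.152-.03*c,.076)]))
E
```

```text
[ 0.57192394 -0.15044593  0.22339044] [ 3.14138062e+00 -2.52267652e-04  1.83027130e+00] 1.2
((531.2619018554688, -159.78958129882812), (119.10368347167969, 88.08859252929688), 14.919191360473633)
[[285.54513642 198.97660481]
 [285.70581138 166.30797968]
 [285.39496646 229.50933899]]
```

View pics/w1.png

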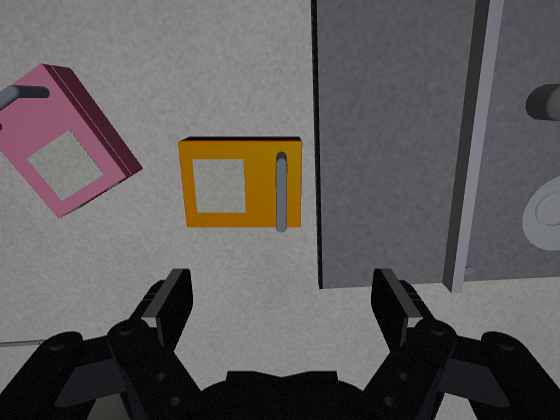

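The orange bar runs (281,156)→(282,228), centre about (281,192). The board front edge runs (314,0)→(320,288), and the stop's front face top runs about (478,0)→(444,292).

```bash
python3 - <<'E'
from h import *
C=cam('wrist')
print(bp(C,[(281.5,157),(282,227),(281.7,192)],.076).round(4).tolist())
def ln(a,z):
    L=bp(C,a,z);d=L[1]-L[0];print(L.round(4).tolist(),np.degrees(np.arctan2(d[1],d[0]))+90)
ln([(314,0),(320.5,288)],.014);ln([(478,0),(444,292)],.014);ln([(492,0),(453,292)],.036)
L=bp(C,[(180,140),(302,140),(302,227),(187,227)],.042)[:,:2];print(L.round(4).tolist(),L.mean(0))
E
```

```text
[[0.5616, -0.1154, 0.076], [0.5791, -0.1787, 0.076], [0.57, -0.1459, 0.076]]
[[0.5559, 0.0215, 0.014], [0.6528, -0.2695, 0.014]] 18.40716478815594
[[0.7015, 0.0606, 0.014], [0.8023, -0.2356, 0.014]] 18.79405920080474
[[0.7031, 0.0552, 0.036], [0.7957, -0.222, 0.036]] 18.47942016600095
[[0.4649, -0.1305], [0.578, -0.1002], [0.6032, -0.1868], [0.4864, -0.2181]] [ 0.53311792 -0.15887356]
```

drive_tool:
  dp:
    - [0.27, -0.07, 4]
    - [0.27, -0.07, 8]
    - [0.27, -0.07, 11.5]
    - [0.27, -0.07, 14]
    - [0.27, -0.07, 14.9]
    - [0.27, -0.07, 14.9]
    - [0.27, -0.07, 14.9]
  rotation:
    - [0, 0, 0]
    - [0, 0, 0]
    - [0, 0, 0]
    - [0, 0, 0]
    - [0, 0, 0]
    - [0, 0, 0]
    - [0, 0, 0]

```text
time_s: 1.95
tool_pos: [0.5717, -0.1472, 0.0755]
ee_rot: [3.14, 0.001, 1.833]
contact_force: [-0.1, 0.0, 0.4]
grip_width: 0.0852
grasp_force: 0.0
```

drive_tool:
  dp:
    - [0, 0, 0]
    - [0, 0, 0]
    - [0, 0, 0]
    - [0, 0, 0]
    - [0, 0, 0]
    - [0, 0, 0]
    - [0, 0, 0]
    - [0, 0, 0]
    - [0, 0, 0]
    - [0, 0, 0]
  rotation:
    - [0, 0, 0]
    - [0, 0, 0]
    - [0, 0, 0]
    - [0, 0, 0]
    - [0, 0, 0]
    - [0, 0, 0]
    - [0, 0, 0]
    - [0, 0, 0]
    - [0, 0, 0]
    - [0, 0, 0]
  grip: 0.4
  grip_force: 50

```text
time_s: 2.95
tool_pos: [0.5707, -0.1476, 0.0746]
ee_rot: [3.141, 0.0, 1.833]
contact_force: [-0.7, 1.4, 4.7]
grip_width: 0.008
grasp_force: 48.9
```

drive_tool:
  dp:
    - [0, -0.2, -0.25]
    - [0, -0.38, -0.48]
    - [0, -0.58, -0.72]
    - [0, -0.79, -0.95]
    - [0, -1.0, -1.18]
    - [0, -1.22, -1.4]
    - [0, -1.4, -1.58]
    - [0, -1.58, -1.75]
    - [0, -1.58, -1.75]
    - [0, -1.58, -1.75]
  rotation:
    - [-0.023, 0, 0]
    - [-0.046, 0, 0]
    - [-0.07, 0, 0]
    - [-0.094, 0, 0]
    - [-0.118, 0, 0]
    - [-0.142, 0, 0]
    - [-0.16, 0, 0]
    - [-0.18, 0, 0]
    - [-0.18, 0, 0]
    - [-0.18, 0, 0]

```text
time_s: 3.95
tool_pos: [0.5548, -0.1517, 0.0917]
ee_rot: [2.962, -0.0, 1.832]
contact_force: [0.0, 0.5, -2.9]
grip_width: 0.0082
grasp_force: 48.9
```

```bash
python3 - <<'E'
from h import *
st=monitor.observe();print(st['contact_force'],st['ft_torque'],st['tool_pos'],st['ee_rot'])
im=optics.snapshot('side');a=im[120:270,170:390];im2=optics.snapshot('scene');b=im2[220:370,170:390]
cv2.imwrite('pics/s2.png',cv2.resize(np.vstack([a,b]),None,fx=2,fy=2,interpolation=2)[:,:,::-1])
E
```

```text
[ 1.33994060e-03  4.97965862e-01 -2.85556651e+00] [-0.07709114  0.23013493  0.03574609] [ 0.55484852 -0.15169198  0.09169171] [ 2.96234942e+00 -4.12244744e-04  1.83239048e+00]
```

View pics/s2.png

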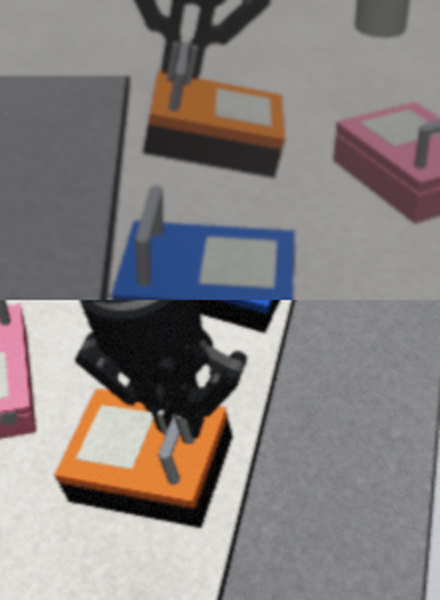

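drive_tool:
  dp:
    - [0.03, 0.5, 0.09]
    - [0.07, 1.2, 0.22]
    - [0.11, 1.9, 0.35]
    - [0.15, 2.6, 0.47]
    - [0.19, 3.3, 0.6]
    - [0.23, 4.0, 0.73]
    - [0.27, 4.7, 0.86]
    - [0.32, 5.4, 0.98]
    - [0.35, 5.9, 1.07]
    - [0.37, 6.1, 1.11]
    - [0.37, 6.1, 1.11]
  rotation:
    - [0, 0.001, -0.006]
    - [0, 0.002, -0.012]
    - [0, 0.003, -0.018]
    - [0, 0.004, -0.024]
    - [0, 0.005, -0.03]
    - [0, 0.006, -0.036]
    - [0, 0.007, -0.042]
    - [0, 0.008, -0.048]
    - [0, 0.009, -0.054]
    - [0, 0.011, -0.059]
    - [0, 0.011, -0.059]

```text
time_s: 5.15
tool_pos: [0.6147, -0.132, 0.0919]
ee_rot: [2.961, -0.0, 1.893]
contact_force: [-0.3, -0.1, -3.2]
grip_width: 0.008
grasp_force: 48.9
```

```bash
python3 - <<'E'
from h import *
st=monitor.observe();print(st['contact_force'],st['ft_torque'],st['tool_pos'],st['ee_rot'])
im=optics.snapshot('side');a=im[120:270,170:390];im2=optics.snapshot('scene');b=im2[220:370,170:390]
cv2.imwrite('pics/s3.png',cv2.resize(np.vstack([a,b]),None,fx=2,fy=2,interpolation=2)[:,:,::-1])
E
```

```text
[-0.32876639 -0.14331725 -3.15355559] [-0.02692849  0.04229391  0.01723031] [ 0.61469666 -0.13195466  0.09190932] [ 2.96112554e+00 -2.48812885e-05  1.89318977e+00]
```

View pics/s3.png

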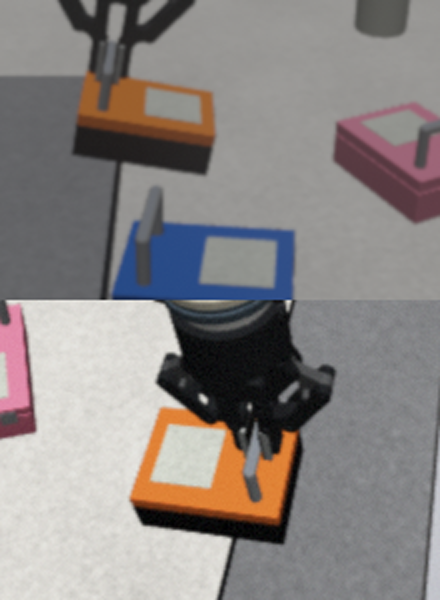

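drive_tool:
  dp:
    - [0, -0.02, 0.1]
    - [0, -0.04, 0.2]
    - [0, -0.04, 0.2]
    - [0, -0.04, 0.2]
  rotation:
    - [0.003, 0, 0]
    - [0.006, 0, 0]
    - [0.006, 0, 0]
    - [0.006, 0, 0]

```text
time_s: 5.65
tool_pos: [0.6151, -0.132, 0.0911]
ee_rot: [2.966, 0.001, 1.893]
contact_force: [-0.6, 2.0, 5.6]
grip_width: 0.0084
grasp_force: 49.9
```

drive_tool:
  dp:
    - [0, 0, 0]
    - [0, 0, 0]
    - [0, 0, 0]
    - [0, 0, 0]
    - [0, 0, 0]
    - [0, 0, 0]
    - [0, 0, -2]
    - [0, 0, -5]
    - [0, 0, -9]
    - [0, 0, -12]
    - [0, 0, -12]
  rotation:
    - [0, 0, 0]
    - [0, 0, 0]
    - [0, 0, 0]
    - [0, 0, 0]
    - [0, 0, 0]
    - [0, 0, 0]
    - [0, 0, 0]
    - [0, 0, 0]
    - [0, 0, 0]
    - [0, 0, 0]
    - [0, 0, 0]
  grip: 5

```text
time_s: 6.75
tool_pos: [0.5966, -0.1395, 0.2127]
ee_rot: [2.961, 0.004, 1.892]
contact_force: [0.5, -0.3, -0.3]
grip_width: 0.0501
grasp_force: 0.0
```

```bash
python3 - <<'E'
from h import *
st=monitor.observe();print(st['contact_force'],st['tool_pos'],st['ee_rot'],st['grip_width'])
im=optics.snapshot('side');a=im[120:270,170:390];im2=optics.snapshot('scene');b=im2[220:370,170:390]
cv2.imwrite('pics/s4.png',cv2.resize(np.vstack([a,b]),None,fx=2,fy=2,interpolation=2)[:,:,::-1])
w=optics.snapshot('wrist');C=cam('wrist',st);print(lid(w,C,'orange',(0,0,560,420),.054));cv2.imwrite('pics/w4.png',w[:,:,::-1])
print(lid(im2,cam('scene'),'orange',(180,220,420,370),.054))
E
```

```text
[ 0.51574713 -0.31063367 -0.25628734] [ 0.59658254 -0.13953985  0.21268508] [2.96123457 0.00428136 1.89240764] 0.050145163497087246
((689.6659545898438, -59.75028991699219), (406.75250244140625, 133.47938537597656), 40.73013687133789)
((588.070556640625, -147.8367919921875), (122.08061981201172, 94.53872680664062), 23.63494110107422)
```

View pics/s4.png

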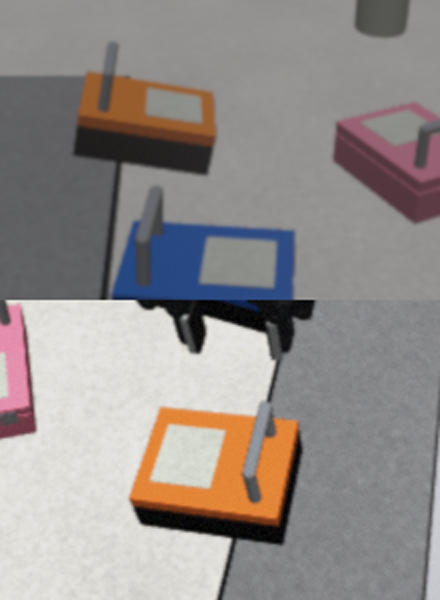

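The case rests nose-up over the board edge with its rear on the bench, and the gripper is clear of it. Next I work out the pushing pose behind it.

```bash
cat >> h.py <<'E'
def delta(p,rpy,st=None):
    st=st or monitor.observe();A=R.from_euler('xyz',st['ee_rot']);B=R.from_euler('xyz',rpy)
    return (A.inv().apply(np.array(p)-st['tool_pos'])*100).round(2),(A.inv()*B).as_rotvec().round(3)
E
python3 - <<'E'
from h import *
print(monitor.observe()['joint_pos'])
print(delta((.493,-.1725,.18),(np.pi,0,.321+np.pi)))
E
```

```text
[-0.2953182   0.39860239  1.79020169  0.13831255  0.81596039 -0.7052019 ]
(array([ -0.03, -10.99,   0.87]), array([ 0.137,  0.136, -1.566]))
```

drive_tool:
  dp:
    - [0, -2, 0.1]
    - [0, -4, 0.3]
    - [0, -6, 0.5]
    - [0, -8, 0.6]
    - [0, -10, 0.8]
    - [0, -11, 0.87]
    - [0, -11, 0.87]
    - [0, -11, 0.87]
    - [0, -11, 0.87]
    - [0, -11, 0.87]
    - [0, -11, 0.87]
    - [0, -11, 0.87]
    - [0, -11, 0.87]
    - [0, -11, 0.87]
    - [0, -11, 0.87]
  rotation:
    - [0.011, 0.011, -0.13]
    - [0.023, 0.022, -0.26]
    - [0.034, 0.034, -0.39]
    - [0.046, 0.045, -0.52]
    - [0.057, 0.056, -0.65]
    - [0.068, 0.067, -0.78]
    - [0.08, 0.079, -0.91]
    - [0.091, 0.09, -1.04]
    - [0.103, 0.101, -1.17]
    - [0.114, 0.112, -1.3]
    - [0.125, 0.124, -1.43]
    - [0.137, 0.136, -1.566]
    - [0.137, 0.136, -1.566]
    - [0.137, 0.136, -1.566]
    - [0.137, 0.136, -1.566]

```text
time_s: 8.4
tool_pos: [0.4928, -0.1723, 0.1797]
ee_rot: [3.141, -0.001, -2.823]
contact_force: [-0.2, -0.3, -0.1]
grip_width: 0.05
grasp_force: 0.0
```

```bash
python3 - <<'E'
from h import *
st=monitor.observe();im2=optics.snapshot('scene');w=optics.snapshot('wrist')
cv2.imwrite('pics/w5.png',np.vstack([w])[:,:,::-1]);print(st['joint_pos'],st['tool_pos'],st['ee_rot'])
C=cam('wrist',st)
# rear edge corners predicted
u=np.array([np.cos(.321),np.sin(.321),0]);v=np.array([-u[1],u[0],0]);r=np.array([.534,-.159,.0414])-u*.0073
print(proj(C,[r+v*.045,r-v*.045,r+u*.118+v*.045+[0,0,.021],r+u*.118-v*.045+[0,0,.021]]).round(0))
print(delta((.493,-.1725,.04),(np.pi,0,.321+np.pi)))
E
```

```text
[-3.59202629e-01  3.70015879e-01  1.90713876e+00  2.41910544e-04
  8.65321100e-01 -2.24895150e+00] [ 0.49284754 -0.17229356  0.17970084] [ 3.14089533e+00 -5.72245406e-04 -2.82279685e+00]
[[330. 238.]
 [231. 238.]
 [327. 358.]
 [234. 358.]]
(array([ 0.000e+00, -1.000e-02,  1.401e+01]), array([ 0.   , -0.   , -0.001]))
```

View pics/w5.png

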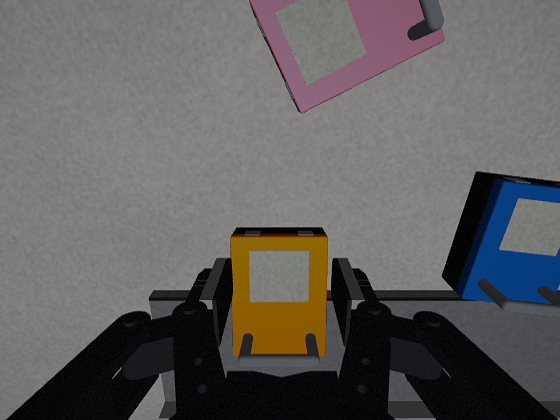

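The lid's rear edge is at (231..327, 236), as predicted, and it runs parallel to the board edge. I'll descend behind it and push.

drive_tool:
  dp:
    - [0, 0, 4]
    - [0, 0, 8]
    - [0, 0, 11.5]
    - [0, 0, 13.5]
    - [0, 0, 14]
    - [0, 0, 14]
  rotation:
    - [0, 0, 0]
    - [0, 0, 0]
    - [0, 0, 0]
    - [0, 0, 0]
    - [0, 0, 0]
    - [0, 0, 0]

```text
time_s: 9.1
tool_pos: [0.4929, -0.1724, 0.0399]
ee_rot: [3.141, -0.001, -2.821]
contact_force: [0.4, 0.7, 0.3]
grip_width: 0.0501
grasp_force: 0.0
```

drive_tool:
  dp:
    - [-0.5, 0, 0]
    - [-1, 0, 0]
    - [-1.5, 0, 0]
    - [-1.8, 0, 0]
    - [-2.1, 0, 0]
    - [-2.4, 0, 0]
    - [-2.7, 0, 0]
    - [-3, 0, 0]
    - [-3.3, 0, 0]
    - [-3.6, 0, 0]
    - [-3.8, 0, 0]
    - [-4, 0, 0]
    - [-4, 0, 0]
  rotation:
    - [0, 0, 0]
    - [0, 0, 0]
    - [0, 0, 0]
    - [0, 0, 0]
    - [0, 0, 0]
    - [0, 0, 0]
    - [0, 0, 0]
    - [0, 0, 0]
    - [0, 0, 0]
    - [0, 0, 0]
    - [0, 0, 0]
    - [0, 0, 0]
    - [0, 0, 0]

```text
time_s: 10.4
tool_pos: [0.5315, -0.1597, 0.0403]
ee_rot: [-3.141, 0.0, -2.82]
contact_force: [-1.3, -0.6, 0.2]
grip_width: 0.0501
grasp_force: 1.0
```

```bash
python3 - <<'E'
from h import *
st=monitor.observe();print(st['contact_force'],st['tool_pos'])
im=optics.snapshot('side');a=im[120:270,100:320];im2=optics.snapshot('scene');b=im2[220:370,190:410]
cv2.imwrite('pics/s6.png',cv2.resize(np.vstack([a,b]),None,fx=2,fy=2,interpolation=2)[:,:,::-1])
E
```

```text
[-1.26022858 -0.61974649  0.15498773] [ 0.53145724 -0.15972857  0.04034701]
```

View pics/s6.png

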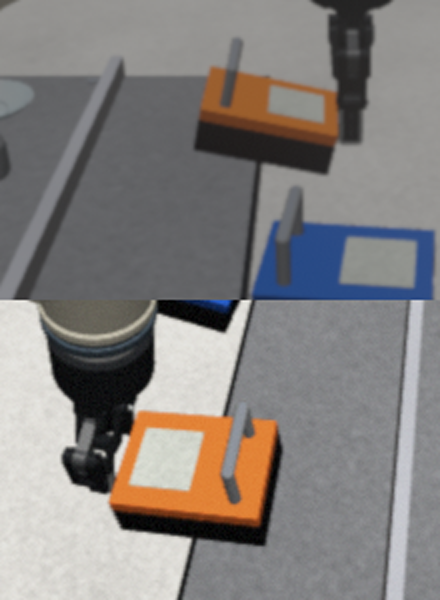

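drive_tool:
  dp:
    - [-0.2, 0, 0]
    - [-0.4, 0, 0]
    - [-0.6, 0, 0]
    - [-0.8, 0, 0]
    - [-1.0, 0, 0]
    - [-1.2, 0, 0]
    - [-1.4, 0, 0]
    - [-1.6, 0, 0]
    - [-1.8, 0, 0]
    - [-2.0, 0, 0]
    - [-2.2, 0, 0]
    - [-2.4, 0, 0]
    - [-2.6, 0, 0]
    - [-2.8, 0, 0]
    - [-3.0, 0, 0]
    - [-3.2, 0, 0]
    - [-3.4, 0, 0]
    - [-3.6, 0, 0]
    - [-3.8, 0, 0]
    - [-4, 0, 0]
  rotation:
    - [0, 0, 0]
    - [0, 0, 0]
    - [0, 0, 0]
    - [0, 0, 0]
    - [0, 0, 0]
    - [0, 0, 0]
    - [0, 0, 0]
    - [0, 0, 0]
    - [0, 0, 0]
    - [0, 0, 0]
    - [0, 0, 0]
    - [0, 0, 0]
    - [0, 0, 0]
    - [0, 0, 0]
    - [0, 0, 0]
    - [0, 0, 0]
    - [0, 0, 0]
    - [0, 0, 0]
    - [0, 0, 0]
    - [0, 0, 0]

```text
time_s: 12.5
tool_pos: [0.5693, -0.1471, 0.0404]
ee_rot: [-3.141, 0.0, -2.82]
contact_force: [-1.4, 0.3, -0.9]
grip_width: 0.05
grasp_force: 0.7
```

drive_tool:
  dp:
    - [-0.3, 0, 0]
    - [-0.6, 0, 0]
    - [-0.9, 0, 0]
    - [-1.2, 0, 0]
    - [-1.5, 0, 0]
    - [-1.8, 0, 0]
    - [-2.1, 0, 0]
    - [-2.4, 0, 0]
    - [-2.7, 0, 0]
    - [-3.0, 0, 0]
    - [-3.3, 0, 0]
    - [-3.6, 0, 0]
    - [-3.9, 0, 0]
    - [-4.2, 0, 0]
    - [-4.5, 0, 0]
    - [-4.8, 0, 0]
    - [-5, 0, 0]
    - [-5, 0, 0]
  rotation:
    - [0, 0, 0]
    - [0, 0, 0]
    - [0, 0, 0]
    - [0, 0, 0]
    - [0, 0, 0]
    - [0, 0, 0]
    - [0, 0, 0]
    - [0, 0, 0]
    - [0, 0, 0]
    - [0, 0, 0]
    - [0, 0, 0]
    - [0, 0, 0]
    - [0, 0, 0]
    - [0, 0, 0]
    - [0, 0, 0]
    - [0, 0, 0]
    - [0, 0, 0]
    - [0, 0, 0]

```text
time_s: 14.3
tool_pos: [0.6171, -0.1313, 0.0404]
ee_rot: [-3.141, 0.001, -2.82]
contact_force: [-0.3, 0.3, -0.8]
grip_width: 0.0499
grasp_force: 0.0
```

```bash
python3 - <<'E'
from h import *
st=monitor.observe();print(st['contact_force'],st['tool_pos'])
im=optics.snapshot('side');a=im[110:260,60:280];im2=optics.snapshot('scene');b=im2[220:370,230:450]
cv2.imwrite('pics/s7.png',cv2.resize(np.vstack([a,b]),None,fx=2,fy=2,interpolation=2)[:,:,::-1])
print(lid(im2,cam('scene'),'orange',(200,200,400,400),.056))
E
```

```text
[-0.28640643  0.29039926 -0.82503656] [ 0.61713323 -0.13129932  0.04043784]
((686.4080200195312, -114.71526336669922), (119.79998016357422, 93.67374420166016), 18.46335220336914)
```

View pics/s7.png

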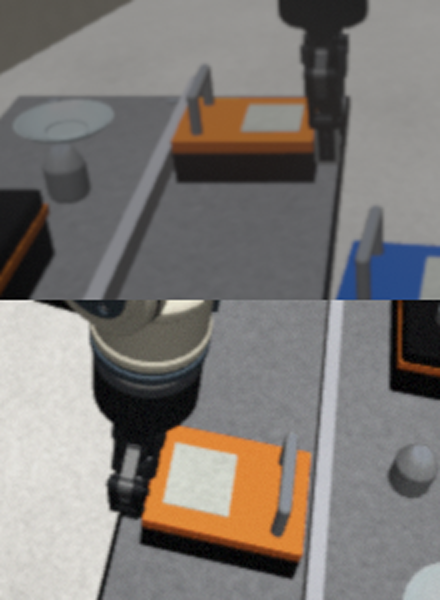

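The case is flat on the board and about 10 mm short of the stop. I'll push gently until it seats.

drive_tool:
  dp:
    - [-0.15, 0, 0]
    - [-0.3, 0, 0]
    - [-0.45, 0, 0]
    - [-0.6, 0, 0]
    - [-0.75, 0, 0]
    - [-0.9, 0, 0]
    - [-0.9, 0, 0]
  rotation:
    - [0, 0, 0]
    - [0, 0, 0]
    - [0, 0, 0]
    - [0, 0, 0]
    - [0, 0, 0]
    - [0, 0, 0]
    - [0, 0, 0]

```text
time_s: 15.1
tool_pos: [0.6245, -0.1286, 0.0402]
ee_rot: [3.141, -0.001, -2.82]
contact_force: [-4.5, -1.6, 2.2]
grip_width: 0.0497
grasp_force: 2.3
```

drive_tool:
  dp:
    - [-0.1, 0, 0]
    - [-0.2, 0, 0]
    - [-0.2, 0, 0]
  rotation:
    - [0, 0, 0]
    - [0, 0, 0]
    - [0, 0, 0]

```text
time_s: 15.4
tool_pos: [0.6245, -0.1283, 0.0399]
ee_rot: [3.14, -0.005, -2.821]
contact_force: [-10.4, -5.3, 4.8]
grip_width: 0.0503
grasp_force: 5.6
```

drive_tool:
  dp:
    - [-0.1, 0, 0]
    - [-0.1, 0, 0]
    - [0.2, 0, 0]
    - [1, 0, 0]
    - [2.5, 0, 0]
    - [4, 0, 0]
    - [4, 0, -3]
    - [4, 0, -7]
    - [4, 0, -11]
    - [4, 0, -14]
    - [4, 0, -14]
  rotation:
    - [0, 0, 0]
    - [0, 0, 0]
    - [0, 0, 0]
    - [0, 0, 0]
    - [0, 0, 0]
    - [0, 0, 0]
    - [0, 0, 0]
    - [0, 0, 0]
    - [0, 0, 0]
    - [0, 0, 0]
    - [0, 0, 0]

```text
time_s: 16.5
tool_pos: [0.5922, -0.1412, 0.1855]
ee_rot: [-3.136, 0.009, -2.82]
contact_force: [0.4, -0.7, 0.1]
grip_width: 0.0501
grasp_force: 0.0
```

```bash
python3 - <<'E'
from h import *
st=monitor.observe();w=optics.snapshot('wrist');cv2.imwrite('pics/w8.png',w[:,:,::-1])
C=cam('wrist',st);im2=optics.snapshot('scene');cv2.imwrite('pics/s8.png',cv2.resize(im2[130:350,230:450],None,fx=2.7,fy=2.7,interpolation=2)[:,:,::-1])
print(lid(w,C,'orange',(160,150,380,420),.056),lid(im2,cam('scene'),'orange',(200,200,400,400),.056),lid(im2,cam('scene'),'blue',(240,170,325,235)))
E
```

```text
((690.461669921875, -108.63899993896484), (119.98458099365234, 89.46224212646484), 18.395639419555664) ((694.143798828125, -111.94788360595703), (118.22315979003906, 93.7281494140625), 18.233747482299805) ((470.77862548828125, 55.13127517700195), (118.87240600585938, 86.78263092041016), 11.116986274719238)
```

View pics/s8.png

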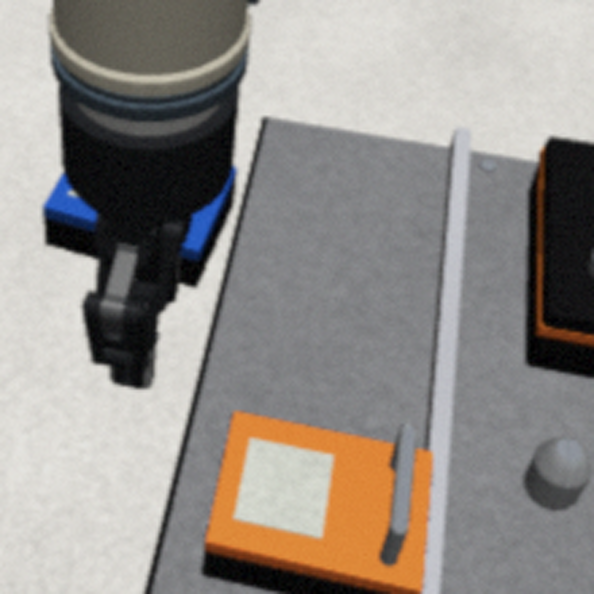

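The case sits flat against the stop, yaw 18.4° against the board's 18.4°. The robot is clear of everything and the blue case has not moved.

```bash
python3 -c "
from workcell import workorder;print(workorder.close_job())"
```

```text
the job is handed in; nothing more can be done
None
```

I handed in the job: the orange case was tilted over the board's front edge, let go with its rear still on the bench, then slid flat and square against the back stop. The blue case stayed where it was, and the last move ended at 16.5 s.

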